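Cure the coating on a repaired circuit board

TASK

Slide the board holder by its upright bar, without lifting it, into the outline with the disc, squarely inside it, and let go. Then take the curing lamp, carry it over the rack of screwdrivers without touching the rack, and hold its window about 10 mm above the long black chip: upright, centred, its long head lying along the chip, never touching the board or holder, as the coating is wet. Finish while still holding the lamp there, and leave the jar, bottle, loose screwdriver and dish alone.

Things in the scene. Friction and masses are not known exactly. Their poses are not given: they have to be found in the camera images.
- holder: Board holder, loose, 0.4 to 0.9 kg: steel base plate 150 (x) x 90 (y) x 12 mm lying flat on the bench, with a green circuit board (90 x 68 mm, top 18 mm above the bench) between two aluminium rails (tops 24 mm above the bench) on its +x part, and the upright bar on its -x part. Origin: centre of the plate's underside; x along its length, z up.
- handle (a point): Centre of the holder's upright aluminium bar: 40 mm long (along the holder's x), 16 mm thick (y), standing from the plate at 12 mm to 55 mm above the bench; this point lies 33.5 mm above the bench and 50 mm from the holder's origin towards its -x. Axes as the holder's. The sides across its thickness are free.
- chip (a point): Centre of the top face of the long black chip on the board: 42 mm long along this frame's y, 14 mm wide along x, its top 22 mm above the bench. It lies 25 mm from the holder's origin towards its +x. Axes as the holder's.
- cure_mark: The outline with a solid white disc (44 mm across) in its middle, flat on the mat, where the holder must go: inside 160 (x) x 100 mm (y), strips 5 mm wide. Origin at its centre on the bench; the holder's origin and x axis belong on this origin and x axis.
- solder_mark: The plain outline of the same size, flat on the mat, in which the holder starts. Origin at its centre, axes as the other outline's.
- pad: Charging pad, fixed: black slab 100 (x) x 66 (y) x 8 mm, on which the lamp stands. Origin at the centre of its underside.
- lamp_center (a point): Curing lamp, loose, 0.16 kg, 120 mm tall, standing upright head down; this point is on its axis half-way up, 60 mm above its underside. From the bottom: head 64 (x) x 30 (y) x 24 mm, neck 44 x 28 mm up to 37 mm, then a straight aluminium handle 30 (x) x 26 (y) mm from 34 to 120 mm above the underside. z up, x along the long side of the head.
- lamp_window (a point): Centre of the lamp's window, the flat underside of its head, 60 mm below lamp_center. Same axes.
- lamp: The lamp as a whole; origin the same as lamp_window, same axes.
- rack: Rack, fixed: wooden block 240 (x) x 50 (y) x 40 mm with precision screwdrivers standing in it, their tops at most 110 mm above the bench. It stands between the lamp and the outlines. Origin at the centre of its underside.
- jar: Small white jar, 42 mm across, 35 mm high, a bystander. Origin at its underside.
- bottle: Clear bottle, 48 mm across, 115 mm high, a bystander. Origin at its underside.
- driver: Screwdriver lying on the bench, 140 mm long, a bystander. Its x runs along it.
- dish: Small steel dish, 64 mm across, 22 mm high, a bystander. Origin at its underside.
Things that resemble listed ones, but are neither listed nor needed, are in the scene too. Of the things like the rack, leave any that is blue; of the rest the larger one is meant.

How it is judged:
By the outcome, as a careful person would: the job done as asked, in the order asked, and still so for the second after the job is handed in, while the arm keeps its last pose, push and grip.
It also fails if it takes over 64 s, if anything falls off the work surface, if the arm or the gripper's body presses on something with over 40 N, if the wrist force passes 120 N, or if a joint passes its speed limit or range.

ROBOT

A 6-joint arm with a two-finger parallel gripper is mounted at the origin on the work surface. World frame = base frame: x ahead of the robot, y to its left, z up, the work surface at z = 0. Lengths are in m, angles in rad, forces in N, time in s.
With the tool pointing down it reaches from about 0.375 to 0.9 m from the base axis. Payload 3.1 kg.
Tool frame: the origin (TCP) lies on the centre line of the jaws, within the pads' length; the fingertips stand 25 mm ahead of it and the grasp point (between the pads) lies 6 mm ahead of it; z points along the fingers, y is the line along which they close (so a half turn about z gives the same grasp; the last joint's range is limited). The gripper opens to 85 mm and grips with 20 to 120 N. Pads are 22 mm wide; open, the fingers measure 114 mm over their backs; the gripper's body (76 mm by 85 mm) begins 54 mm behind the grasp point. The pads swing forward as they close: fully open they stand 13 mm farther back than shut.
Start: joints at [-1.462, 0.527, 1.433, -0, 1.181, -0.178], TCP at [0.177, -0.599, 0.256] pointing down, gripper open.
Joint ranges: [-3.08, 3.08], [-0.75, 2.2], [0.22, 2.44], [-1.43, 4.57], [0, 2.65], [-2.85, 2.85]. Speed limits (rad/s): [2.79, 2.79, 3.14, 3.14, 3.14, 3.14].

INTERFACE

Orientations are given as a 3x3 rotation matrix whose columns are the frame's x, y, z axes.
In Python, from station import robot gives the robot as it stands.
- The arm moves only by the tool move_arm, never from a script. Its argument "commands" is a list of rows, each a list of 3 entries, a list of its own where there are three numbers: the closure, from 0 (fully open) to 1 (shut), then the shift along the tool's x, y, z as a fraction of full scale, then the turn, a rotation vector about the tool's x, y, z as a fraction of full scale. In form: [[hand, [tx, ty, tz], [wx, wy, wz]], ...]. A call has 1 to 5 rows; each row is the pose to reach, as a shift and turn from the pose commanded when the call began, along the tool's axes at that moment, turning the shorter way round; what a row does not reach only later rows make up. Full scale, the value 1, is 25 cm for a shift and 360 degrees for a turn. A row lasts 1/10 s, in which the tool goes at most 50 mm and 8.59 degrees, less where a joint would pass 70% of its speed; a pose out of reach is approached as far as the arm can. A call with a number of a shift or a turn outside -1 to 1 is refused whole. A call with a gripper value outside its range is refused whole. The fingers move at their own pace and stop on an object; the grip force is fixed at half the most. Time passes only in rows, so rows that repeat a pose let the fingers close. It gives the time, the measured TCP pose, the force, the opening and the grip force at its end, in the units of the state.
- robot.observe(): the state, without advancing time (a new reading comes with each control period).
- robot.grab_frame(name): name is "side" or "top" or "wrist"; returns a dict with "frame" (384x512x3 uint8, red, green, blue), "camera_matrix" (3x3 intrinsics, pixels), "R" (3x3) and "t" (3): a world point X has camera coordinates R X + t. Camera axes: x right, y down, z forward; pixel columns grow to the right and rows downward; lengths in m; the calibration is good to about 2 mm. The wrist camera is an equidistant fisheye: a pixel r from the principal point sees the ray r / f radians off the axis. A picture is of the moment at which its call begins. There is no depth.
- robot.close_job(): hands the job in; it is judged then, once.
Trained networks look in the newest picture that a camera, given by its name, has taken for a name from the list of things; names that differ only in an ending like _2 or _b are one class to them, and where a whole thing is asked for, a point or a joint stands for the part that bears it (a point fixed in the world has none). Each returns a list of dicts, best first, with "confidence" (0 to 1); they miss things now and then, are a little off and sometimes report something else, mostly with a low value. They report only what shows in the picture. A call takes as long as a camera call. They do not tell look-alikes from the thing itself.
- robot.spot_in(camera, thing): "extent" ([centre column, centre row, width, height] in pixels, round what is visible of it).
The state is a dict: "time_s": time; "joint_positions": joint angles; "dq": joint speeds; "tau": joint torques, N m; "tool_pos": TCP position; "orientation": TCP orientation; "wrist_force": force on the tool from outside, world axes, zero at the start; "moment": the same for the moment, N m; "opening": finger opening in m; "finger_force": force on a finger pad.
Only numpy, scipy, OpenCV 4.12 (cv2) and the standard library are available. Lean on these libraries where they do the work, as an engineer would, in place of code of your own. Each camera call takes 0.05 s, during which the arm holds its last target. There are 200 camera calls.

## Working session

There is one attempt and no reset: what is moved stays moved. The work goes in short steps, Python scripts to look and compute and a tool call to move; the robot and the scene stay as the last step left them, time stands still between calls to the robot, and variables do not carry over. Pictures are saved under pics/ and viewed, at most 10 in all, crops included, and the job is handed in when it is done.

Besides the shell and the picture viewer there is one more tool, called after "Request:" as name([rows], argument=value, ...), one row to a line, values as JSON. move_arm: Moves the arm, as the interface text tells. Shift numbers are shares of 25 cm and turn numbers shares of 360 degrees, none past 1 either way. Its arguments: {"type":"object","properties":{"commands":{"type":"array","items":{"type":"array"}}},"required":["commands"]}

```bash
mkdir -p pics; ls; cat > h.py <<'E'
import numpy as np, cv2
from station import robot
def grab(n,name=None):
    g=robot.grab_frame(n)
    if name: cv2.imwrite('pics/'+name,cv2.cvtColor(g['frame'],cv2.COLOR_RGB2BGR))
    return g
def topix(g,X,fish=False):
    c=np.array(g['R'])@np.array(X,float)+np.array(g['t']);K=np.array(g['camera_matrix'])
    if fish:
        r=np.hypot(c[0],c[1]);th=np.arctan2(r,c[2]);s=th/max(r,1e-9);return np.array([K[0,2]+K[0,0]*c[0]*s,K[1,2]+K[1,1]*c[1]*s])
    p=K@c;return p[:2]/p[2]
def ray(g,uv,fish=False):
    K=np.array(g['camera_matrix']);a=np.array([(uv[0]-K[0,2])/K[0,0],(uv[1]-K[1,2])/K[1,1]])
    if fish:
        th=np.hypot(*a);d=np.r_[a/max(th,1e-9)*np.sin(th),np.cos(th)]
    else: d=np.r_[a,1]
    R=np.array(g['R']);return -R.T@np.array(g['t']),R.T@d
def onz(g,uv,z,fish=False):
    o,d=ray(g,uv,fish);return (o+d*(z-o[2])/d[2])
E
python3 - <<'E'
from h import *
a=grab('top','top0.png');b=grab('side','side0.png')
for n in ['holder','handle','chip','cure_mark','solder_mark','pad','lamp','rack','jar','bottle','driver','dish']:
  for c,g in (('top',a),('side',b)):
    print(n,c,[(np.round(d['extent']).astype(int).tolist(),round(d['confidence'],2),np.round(onz(g,d['extent'][:2],0.0)[:2],3).tolist()) for d in robot.spot_in(c,n)[:4]])
print(robot.observe())
for g in(a,b):print(g['camera_matrix'],-g['R'].T@g['t'])
E
```

```text
pics
holder top [([138, 196, 33, 49], 0.59, [0.532, 0.255])]
holder side [([220, 309, 68, 51], 0.79, [0.539, 0.242]), ([144, 256, 25, 10], 0.51, [0.81, 0.142])]
handle top [([139, 196, 34, 46], 0.65, [0.531, 0.252])]
handle side [([220, 311, 70, 47], 0.77, [0.538, 0.248])]
chip top [([139, 196, 30, 50], 0.62, [0.53, 0.252]), ([319, 210, 24, 34], 0.45, [0.496, -0.328])]
chip side [([221, 311, 66, 49], 0.75, [0.536, 0.245]), ([293, 161, 22, 36], 0.64, [0.51, -0.411])]
cure_mark top [([201, 185, 34, 54], 0.84, [0.569, 0.054]), ([170, 124, 9, 39], 0.27, [0.772, 0.161])]
cure_mark side [([231, 252, 15, 12], 0.63, [0.579, 0.055])]
solder_mark top [([318, 210, 22, 34], 0.47, [0.496, -0.324]), ([137, 194, 34, 46], 0.31, [0.535, 0.258])]
solder_mark side [([222, 318, 80, 32], 0.84, [0.527, 0.264]), ([289, 178, 29, 15], 0.51, [0.499, -0.314])]
pad top [([318, 211, 22, 35], 0.58, [0.492, -0.323])]
pad side [([288, 177, 25, 12], 0.66, [0.503, -0.32])]
lamp top [([325, 211, 20, 23], 0.56, [0.494, -0.347])]
lamp side [([292, 160, 20, 35], 0.97, [0.514, -0.416]), ([232, 159, 20, 32], 0.61, [0.723, 
[... 1247 characters left out ...]
), 'orientation': array([[ 9.58872506e-01,  2.83837132e-01, -6.77756645e-06],
       [ 2.83837132e-01, -9.58872506e-01,  1.40846462e-05],
       [-2.50107655e-06, -1.54291050e-05, -1.00000000e+00]]), 'wrist_force': array([ 0.97839127, -0.11706021,  0.86684845]), 'moment': array([-0.0051288 , -0.03371723, -0.02499997]), 'finger_force': 0.0, 'opening': 0.08498648674468279}
[[379.86667391   0.         255.26550093]
 [  0.         379.86667391 188.27283112]
 [  0.           0.           1.        ]] [ 0.41174379 -0.12392549  1.21286092]
[[438.71769446   0.         258.88798908]
 [  0.         438.71769446 192.74949515]
 [  0.           0.           1.        ]] [0.25320749 0.81486501 0.97949573]
```

```bash
python3 - <<'E'
import cv2
a=cv2.imread('pics/top0.png')[90:290,100:420];cv2.imwrite('pics/top0c.png',cv2.resize(a,None,fx=2.5,fy=2.5,interpolation=cv2.INTER_CUBIC))
a=cv2.imread('pics/side0.png')[130:350,120:380];cv2.imwrite('pics/side0c.png',cv2.resize(a,None,fx=2.7,fy=2.7,interpolation=cv2.INTER_CUBIC))
E
```

```text
(no output)
```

View pics/top0c.png

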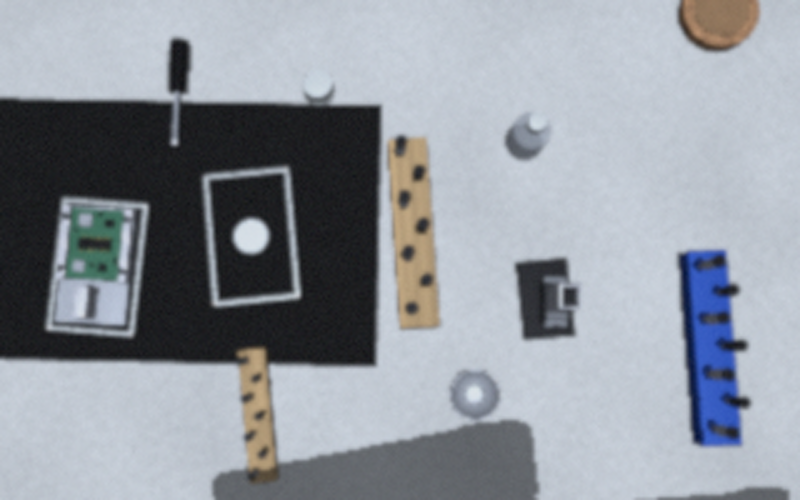

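View pics/side0c.png

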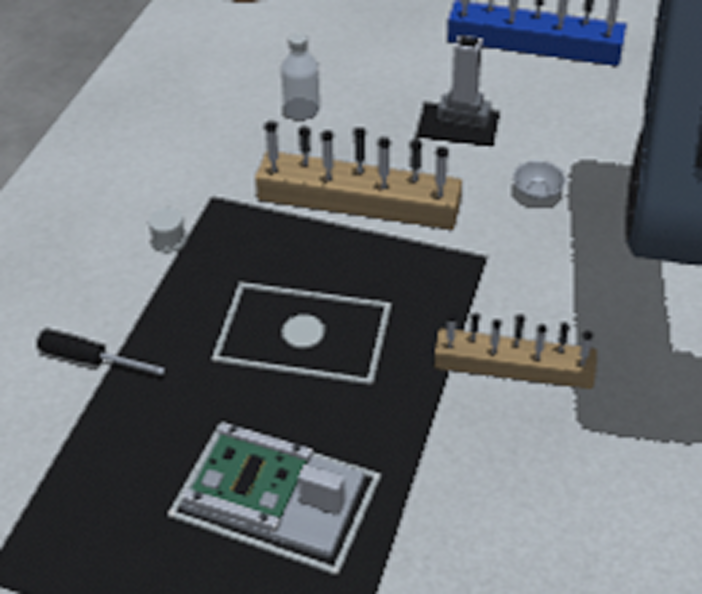

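```bash
cat >> h.py <<'E'
def warp(g,cx,cy,half,z,res=0.0005,fish=False):
    # rectified view: column -> -y, row -> -x (world), around cx,cy
    n=int(2*half/res);i=np.arange(n)
    X=cx+half-(i+.5)*res;Y=cy+half-(i+.5)*res
    P=np.stack(np.meshgrid(X,Y,indexing='ij')+[np.full((n,n),z)] if False else [*np.meshgrid(X,Y,indexing='ij'),np.full((n,n),z)],-1).reshape(-1,3)
    c=P@np.array(g['R']).T+np.array(g['t']);K=np.array(g['camera_matrix'])
    if fish:
        r=np.hypot(c[:,0],c[:,1]);s=np.arctan2(r,c[:,2])/np.maximum(r,1e-9)
    else: s=1/c[:,2]
    u=(K[0,2]+K[0,0]*c[:,0]*s).reshape(n,n).astype(np.float32);v=(K[1,2]+K[1,1]*c[:,1]*s).reshape(n,n).astype(np.float32)
    return cv2.remap(g['frame'],u,v,cv2.INTER_CUBIC,borderValue=(255,0,255))
def rect(mask,cx,cy,half,res=0.0005,k=0):
    cs,_=cv2.findContours(mask.astype(np.uint8),cv2.RETR_EXTERNAL,cv2.CHAIN_APPROX_NONE)
    c=max(cs,key=cv2.contourArea);(u,v),(w,h),a=cv2.minAreaRect(c)
    B=cv2.boxPoints(((u,v),(w,h),a));W=np.c_[cx+half-B[:,1]*res,cy+half-B[:,0]*res]
    e=[W[1]-W[0],W[2]-W[1]];l=max(e,key=np.linalg.norm)
    yaw=(np.degrees(np.arctan2(l[1],l[0]))+90)%180-90
    return np.round(W.mean(0),4),np.round(yaw,2),np.round(sorted(np.linalg.norm(x) for x in e),4)
E
python3 - <<'E'
from h import *
for n in('top','side'):
    g=grab(n)
    w=warp(g,.57,.06,.12,0).astype(int)
    m=w.min(2)>110; print(n,'cure',rect(m,.57,.06,.12))
    w=warp(g,.53,.25,.11,0.0).astype(int); print(n,'solder',rect(w.min(2)>110,.53,.25,.11))
    w=warp(g,.53,.25,.11,0.018).astype(int)
    print(n,'green',rect(cv2.morphologyEx(((w[...,1]-w[...,0])>25).astype(np.uint8),cv2.MORPH_CLOSE,np.ones((31,31))),.53,.25,.11))
    w=warp(g,.5,-.345,.1,0.0); cv2.imwrite(f'pics/l{n}.png',w[...,::-1])
g=grab('wrist');print(g['camera_matrix'],g['R'],-g['R'].T@g['t'])
E
```

```text
top cure (array([0.5733, 0.0564], dtype=float32), np.float32(6.81), array([0.1142, 0.1739], dtype=float32))
top solder (array([0.5306, 0.2522], dtype=float32), np.float32(-3.53), array([0.1133, 0.1735], dtype=float32))
top green (array([0.5575, 0.2517], dtype=float32), np.float32(-2.19), array([0.066, 0.09 ], dtype=float32))
side cure (array([0.5761, 0.0539], dtype=float32), np.float32(6.84), array([0.1118, 0.1719], dtype=float32))
side solder (array([0.5328, 0.2497], dtype=float32), np.float32(-3.6), array([0.1122, 0.1714], dtype=float32))
side green (array([0.5585, 0.2482], dtype=float32), np.float32(-2.25), array([0.0653, 0.0903], dtype=float32))
[[297.31863964   0.         252.98039081]
 [  0.         297.31863964 192.42575305]
 [  0.           0.           1.        ]] [[ 2.83476068e-01 -9.58979245e-01  3.55466129e-04]
 [-9.26583648e-01 -2.73804301e-01  2.57825423e-01]
 [-2.47151901e-01 -7.34167064e-02 -9.66191454e-01]] [ 0.23861419 -0.58011357  0.37557299]
```

Request:
move_arm([
  [0, [0.17, -0.09, 0], [0, 0, 0.01]],
  [0, [0.34, -0.18, 0], [0, 0, 0.02]],
  [0, [0.51, -0.27, 0], [0, 0, 0.03]],
  [0, [0.68, -0.36, 0], [0, 0, 0.04]],
  [0, [0.85, -0.45, 0], [0, 0, 0.052]],
])

```text
time_s: 1.95
tool_pos: [0.3504, -0.4298, 0.2565]
orientation: [[0.999, -0.042, 0.0], [-0.042, -0.999, -0.0], [0.0, 0.0, -1.0]]
wrist_force: [0.3, -0.1, 0.2]
opening: 0.0855
finger_force: 0.0
```

```bash
cat >> h.py <<'E'
def plan(p=None,yaw=None):
    s=robot.observe();R=np.array(s['orientation']);t=np.array(s['tool_pos'])
    y0=np.degrees(np.arctan2(R[1,0],R[0,0]));print('t',s['time_s'],'pos',np.round(t,4),'yaw',round(y0,2),'tilt',np.round(R[:2,2],4),'op',round(s['opening'],4),'F',np.round(s['wrist_force'],1),s['finger_force'])
    if p is not None:print('shift',np.round(R.T@(np.array(p)-t)/.25,4))
    if yaw is not None:
        from scipy.spatial.transform import Rotation as Ro
        c,q=np.cos(np.radians(yaw)),np.sin(np.radians(yaw));T=np.array([[c,q,0],[q,-c,0],[0,0,-1]])
        print('turn',np.round(Ro.from_matrix(R.T@T).as_rotvec()/2/np.pi,4))
E
python3 -c "
from h import *
plan([.45,-.2,.26],-2.2)"
```

```text
t 1.95 pos [ 0.3504 -0.4298  0.2565] yaw -2.43 tilt [ 0.0004 -0.0005] op 0.0855 F [ 0.3 -0.1  0.2] 0.0
shift [ 0.3592 -0.9353 -0.0142]
turn [ 0.0001 -0.0001 -0.0006]
```

Request:
move_arm([
  [0, [0.07, -0.19, 0], [0, 0, 0]],
  [0, [0.14, -0.37, 0], [0, 0, 0]],
  [0, [0.22, -0.56, 0], [0, 0, 0]],
  [0, [0.29, -0.75, 0], [0, 0, 0]],
  [0, [0.36, -0.93, 0], [0, 0, 0]],
])

```text
time_s: 2.45
tool_pos: [0.4486, -0.2009, 0.2566]
orientation: [[0.999, -0.039, 0.001], [-0.039, -0.999, -0.0], [0.001, 0.0, -1.0]]
wrist_force: [0.4, -0.3, -0.1]
opening: 0.0853
finger_force: 0.0
```

Request:
move_arm([
  [0, [0.01, -0.19, 0], [0, 0, 0]],
  [0, [0.02, -0.38, 0], [0, 0, 0]],
  [0, [0.03, -0.58, 0], [0, 0, 0]],
  [0, [0.04, -0.77, 0], [0, 0, 0]],
  [0, [0.04, -0.96, 0], [0, 0, 0]],
])

```text
time_s: 2.95
tool_pos: [0.4677, 0.0386, 0.2567]
orientation: [[0.999, -0.039, 0.001], [-0.039, -0.999, -0.0], [0.001, 0.0, -1.0]]
wrist_force: [1.6, 0.1, -0.1]
opening: 0.0855
finger_force: 0.0
```

Request:
move_arm([
  [0, [0, -0.17, 0.05], [0, 0, 0]],
  [0, [0.01, -0.34, 0.1], [0, 0, 0]],
  [0, [0.01, -0.51, 0.15], [0, 0, 0]],
  [0, [0.02, -0.68, 0.2], [0, 0, 0]],
  [0, [0.02, -0.85, 0.25], [0, 0, 0]],
])

```text
time_s: 3.45
tool_pos: [0.4811, 0.2508, 0.1936]
orientation: [[0.999, -0.039, 0.001], [-0.039, -0.999, 0.0], [0.001, -0.0, -1.0]]
wrist_force: [0.3, -0.7, 1.1]
opening: 0.0851
finger_force: 0.0
```

```bash
python3 - <<'E'
from h import *
plan()
g=grab('wrist','w1.png')
w=warp(g,.53,.25,.11,0.0,fish=True).astype(int); print('solder',rect(w.min(2)>110,.53,.25,.11))
cv2.imwrite('pics/w1r.png',w[...,::-1].astype(np.uint8))
w=warp(g,.53,.25,.11,0.018,fish=True).astype(int)
print('green',rect(cv2.morphologyEx(((w[...,1]-w[...,0])>25).astype(np.uint8),cv2.MORPH_CLOSE,np.ones((31,31))),.53,.25,.11))
for z in(.055,):
  w=warp(g,.48,.25,.06,z,0.0005*.6,fish=True);cv2.imwrite('pics/w1b.png',w[...,::-1])
a=cv2.imread('pics/w1.png');b=cv2.imread('pics/w1r.png');b=cv2.resize(b,(384,384));c=cv2.resize(cv2.imread('pics/w1b.png'),(384,384))
cv2.imwrite('pics/w1c.png',np.hstack([b,c]))
E
```

```text
t 3.45 pos [0.4811 0.2508 0.1936] yaw -2.22 tilt [0.0012 0.0002] op 0.0851 F [ 0.3 -0.7  1.1] 0.0
solder (array([0.5296, 0.2509], dtype=float32), np.float32(-3.51), array([0.1124, 0.1729], dtype=float32))
green (array([0.5566, 0.2502], dtype=float32), np.float32(-2.28), array([0.0688, 0.0906], dtype=float32))
```

View pics/w1c.png

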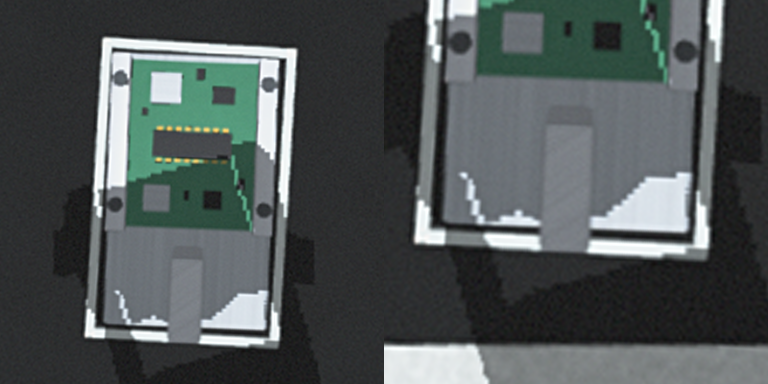

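Request:
move_arm([
  [0, [0, -0.01, 0.15], [0, 0, 0]],
  [0, [0, -0.01, 0.3], [0, 0, 0]],
  [0, [0, -0.01, 0.45], [0, 0, 0]],
  [0, [0, -0.01, 0.59], [0, 0, 0]],
  [0, [0, -0.01, 0.59], [0, 0, 0]],
])

```text
time_s: 4.0
tool_pos: [0.4779, 0.2504, 0.0424]
orientation: [[0.999, -0.039, -0.009], [-0.039, -0.999, -0.003], [-0.009, 0.003, -1.0]]
wrist_force: [-0.7, -0.3, -0.1]
opening: 0.0852
finger_force: 0.0
```

```bash
python3 - <<'E'
from h import *
plan([.4817,.2532,.046],-2.28)
E
```

```text
t 4.0 pos [0.4779 0.2504 0.0424] yaw -2.24 tilt [-0.009  -0.0026] op 0.0852 F [-0.7 -0.3 -0.1] 0.0
shift [ 0.0147 -0.0119 -0.0145]
turn [0.0005 0.0014 0.0001]
```

Request:
move_arm([
  [0, [0, 0, 0], [0, 0, 0]],
  [0, [0, 0, 0], [0, 0, 0]],
])

```text
time_s: 4.2
tool_pos: [0.4822, 0.2517, 0.0481]
orientation: [[0.999, -0.039, 0.003], [-0.039, -0.999, 0.001], [0.003, -0.001, -1.0]]
wrist_force: [0.1, 0.1, -0.7]
opening: 0.0855
finger_force: 0.0
```

```bash
python3 - <<'E'
from h import *
plan([.4817,.2532,.046],-2.28)
E
```

```text
t 4.2 pos [0.4822 0.2517 0.0481] yaw -2.23 tilt [0.0034 0.001 ] op 0.0855 F [ 0.1  0.1 -0.7] 0.0
shift [-0.0021 -0.0059  0.0084]
turn [-0.0002 -0.0005  0.0001]
```

Request:
move_arm([
  [0, [0, -0.006, 0.005], [0, 0, 0]],
  [0.5, [0, -0.006, 0.005], [0, 0, 0]],
  [1, [0, -0.006, 0.005], [0, 0, 0]],
  [1, [0, -0.006, 0.005], [0, 0, 0]],
  [1, [0, -0.006, 0.005], [0, 0, 0]],
])

```text
time_s: 4.7
tool_pos: [0.4809, 0.2529, 0.0453]
orientation: [[0.999, -0.039, 0.0], [-0.039, -0.999, 0.0], [0.0, -0.0, -1.0]]
wrist_force: [-0.5, 0.9, 0.5]
opening: 0.028
finger_force: 0.0
```

Request:
move_arm([
  [1, [0, 0, 0], [0, 0, 0]],
  [1, [0, 0, 0], [0, 0, 0]],
  [1, [0, 0, 0], [0, 0, 0]],
])

```text
time_s: 5.0
tool_pos: [0.4808, 0.2528, 0.0453]
orientation: [[0.999, -0.039, -0.0], [-0.039, -0.999, -0.0], [-0.0, 0.0, -1.0]]
wrist_force: [-0.6, -1.5, 4.4]
opening: 0.0155
finger_force: 59.7
```

```bash
python3 - <<'E'
from h import *
import numpy as np
a=np.radians(6.82);c=np.array([.5747,.0552]);hd=c-.05*np.array([np.cos(a),np.sin(a)])
plan([*hd,.046],6.82);print(hd)
g=grab('top')
w=warp(g,.53,.25,.11,0.018).astype(int)
print('green',rect(cv2.morphologyEx(((w[...,1]-w[...,0])>25).astype(np.uint8),cv2.MORPH_CLOSE,np.ones((31,31))),.53,.25,.11))
E
```

```text
t 5.0 pos [0.4808 0.2528 0.0453] yaw -2.25 tilt [-0.0001 -0.0001] op 0.0155 F [-0.6 -1.5  4.4] 59.6676242351532
shift [ 0.2088  0.8064 -0.0027]
turn [ 0.      0.     -0.0252]
[0.52505379 0.04926247]
green (array([0.5592, 0.2523], dtype=float32), np.float32(-3.6), array([0.0657, 0.0869], dtype=float32))
```

Request:
move_arm([
  [1, [0.01, 0.04, 0], [0, 0, -0.003]],
  [1, [0.03, 0.12, 0], [0, 0, -0.008]],
  [1, [0.05, 0.2, 0], [0, 0, -0.013]],
  [1, [0.08, 0.29, 0], [0, 0, -0.019]],
  [1, [0.1, 0.38, 0], [0, 0, -0.025]],
])

```text
time_s: 5.55
tool_pos: [0.5023, 0.1578, 0.0453]
orientation: [[0.993, 0.121, 0.001], [0.121, -0.993, 0.001], [0.001, -0.001, -1.0]]
wrist_force: [-1.0, 6.1, 4.1]
opening: 0.0152
finger_force: 59.8
```

```bash
python3 - <<'E'
from h import *
plan([.5251,.0493,.0453],6.82)
E
```

```text
t 5.55 pos [0.5023 0.1578 0.0453] yaw 6.94 tilt [0.0008 0.0015] op 0.0152 F [-1.   6.1  4.1] 59.793416261672974
shift [ 0.0381  0.4417 -0.0006]
turn [-0.0002 -0.0001  0.0003]
```

Request:
move_arm([
  [1, [0.008, 0.1, 0], [0, 0, 0]],
  [1, [0.017, 0.2, 0], [0, 0, 0]],
  [1, [0.025, 0.3, 0], [0, 0, 0]],
  [1, [0.033, 0.38, 0], [0, 0, 0]],
  [1, [0.037, 0.42, 0], [0, 0, 0]],
])

```text
time_s: 6.05
tool_pos: [0.5237, 0.0536, 0.0453]
orientation: [[0.993, 0.117, -0.0], [0.117, -0.993, 0.001], [-0.0, -0.001, -1.0]]
wrist_force: [-1.0, 8.0, 5.5]
opening: 0.0155
finger_force: 60.1
```

Request:
move_arm([
  [1, [0, 0, 0], [0, 0, 0]],
  [1, [0, 0, 0], [0, 0, 0]],
])

```text
time_s: 6.25
tool_pos: [0.5241, 0.0526, 0.0453]
orientation: [[0.993, 0.118, 0.001], [0.118, -0.993, -0.001], [0.001, 0.001, -1.0]]
wrist_force: [-1.0, -6.6, 3.9]
opening: 0.0152
finger_force: 59.8
```

```bash
cat > meas.py <<'E'
from h import *
plan([.5251,.0493,.0453],6.82)
cx,cy,h=.575,.055,.11
o=[]
for n in('top','side','wrist'):
    f=n=='wrist';g=grab(n)
    w=warp(g,cx,cy,h,0,fish=f);wi=w.astype(int)
    print(n,'outline',rect(wi.min(2)>110,cx,cy,h))
    w2=warp(g,cx,cy,h,.018,fish=f).astype(int)
    print(n,'green',rect(cv2.morphologyEx(((w2[...,1]-w2[...,0])>25).astype(np.uint8),cv2.MORPH_CLOSE,np.ones((31,31))),cx,cy,h))
    o.append(w[...,::-1])
cv2.imwrite('pics/m.png',cv2.resize(np.hstack(o[1:]),(800,400)))
a=np.radians(6.82);print('chip goal',np.array([.5747,.0552])+.025*np.array([np.cos(a),np.sin(a)]))
E
python3 meas.py; mv pics/m.png pics/m1.png
```

```text
t 6.25 pos [0.5241 0.0526 0.0453] yaw 6.79 tilt [ 0.0007 -0.0014] op 0.0152 F [-1.  -6.6  3.9] 59.81004059314728
shift [0.0026 0.0138 0.0001]
turn [ 0.0002 -0.0001 -0.0001]
top outline (array([0.6148, 0.0612], dtype=float32), np.float32(-83.24), array([0.0899, 0.1136], dtype=float32))
top green (array([0.6248, 0.0661], dtype=float32), np.float32(-87.51), array([0.0414, 0.0672], dtype=float32))
side outline (array([0.6198, 0.057 ], dtype=float32), np.float32(-83.45), array([0.0859, 0.1178], dtype=float32))
side green (array([0.6032, 0.0594], dtype=float32), np.float32(7.02), array([0.0653, 0.0893], dtype=float32))
wrist outline (array([0.5776, 0.056 ], dtype=float32), np.float32(6.83), array([0.1126, 0.1629], dtype=float32))
wrist green (array([0.6008, 0.0707], dtype=float32), np.float32(5.68), array([0.0864, 0.0964], dtype=float32))
chip goal [0.5995231  0.05816876]
```

View pics/m1.png

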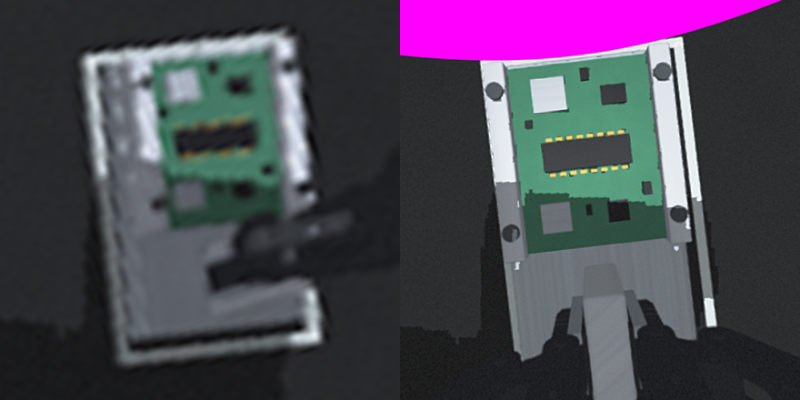

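Request:
move_arm([
  [1, [0, 0.013, 0], [0, 0, 0]],
  [1, [0, 0.013, 0], [0, 0, 0]],
  [0, [0, 0.013, 0], [0, 0, 0]],
  [0, [0, 0.013, 0], [0, 0, 0]],
  [0, [0, 0.013, 0], [0, 0, 0]],
])

```text
time_s: 6.9
tool_pos: [0.5239, 0.0507, 0.0448]
orientation: [[0.993, 0.118, -0.0], [0.118, -0.993, 0.0], [-0.0, -0.0, -1.0]]
wrist_force: [0.1, -0.9, 0.0]
opening: 0.0581
finger_force: 0.0
```

Request:
move_arm([
  [0, [0, 0, -0.1], [0, 0, 0]],
  [0, [0, 0, -0.25], [0, 0, 0]],
  [0, [0, 0, -0.4], [0, 0, 0]],
  [0, [0, 0, -0.6], [0, 0, 0]],
  [0, [0, 0, -0.6], [0, 0, 0]],
])

```text
time_s: 7.4
tool_pos: [0.5281, 0.0503, 0.2009]
orientation: [[0.993, 0.118, 0.013], [0.118, -0.993, -0.001], [0.013, 0.003, -1.0]]
wrist_force: [1.4, 0.9, -0.5]
opening: 0.0854
finger_force: 0.0
```

Request:
move_arm([
  [0, [0, 0, 0], [0, 0, 0]],
  [0, [0, 0, 0], [0, 0, 0]],
])

```text
time_s: 7.6
tool_pos: [0.523, 0.0507, 0.194]
orientation: [[0.993, 0.118, -0.002], [0.118, -0.993, 0.0], [-0.002, -0.001, -1.0]]
wrist_force: [-0.4, -0.3, -1.3]
opening: 0.0853
finger_force: 0.0
```

```bash
python3 meas.py; mv pics/m.png pics/m2.png
```

```text
t 7.6 pos [0.523  0.0507 0.194 ] yaw 6.77 tilt [-0.0024  0.0003] op 0.0853 F [-0.4 -0.3 -1.3] 0.0
shift [0.009  0.0069 0.595 ]
turn [-0.0001  0.0004 -0.0002]
top outline (array([0.6208, 0.0412], dtype=float32), np.float32(7.22), array([0.0728, 0.0836], dtype=float32))
top green (array([0.613 , 0.0439], dtype=float32), np.float32(6.84), array([0.0277, 0.0686], dtype=float32))
side outline (array([0.6492, 0.0695], dtype=float32), np.float32(-59.9), array([0.0577, 0.1288], dtype=float32))
side green (array([0.6033, 0.0584], dtype=float32), np.float32(7.13), array([0.0649, 0.0891], dtype=float32))
wrist outline (array([0.5726, 0.0555], dtype=float32), np.float32(6.73), array([0.1124, 0.1728], dtype=float32))
wrist green (array([0.5997, 0.0613], dtype=float32), np.float32(6.98), array([0.0689, 0.0902], dtype=float32))
chip goal [0.5995231  0.05816876]
```

View pics/m2.png

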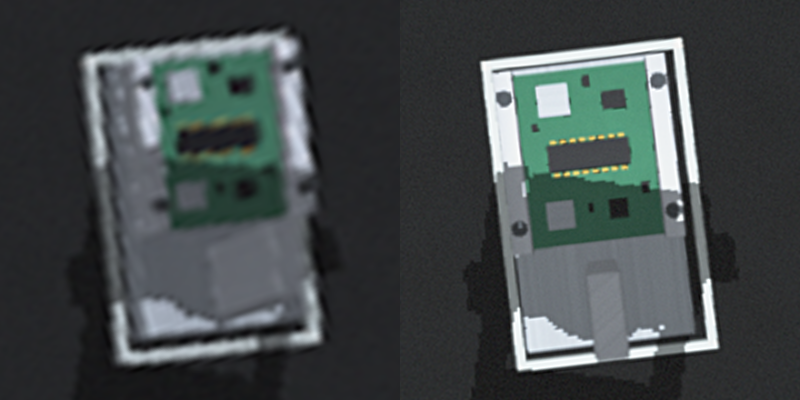

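```bash
python3 - <<'E'
from h import *
g=grab('wrist')
S=3;im=cv2.resize(g['frame'][...,::-1],None,fx=S,fy=S,interpolation=cv2.INTER_CUBIC)
def poly(o,yaw,lx,ly,z,col,offx=0):
    a=np.radians(yaw);c,s=np.cos(a),np.sin(a);P=[]
    n=20;q=[(-1,-1),(1,-1),(1,1),(-1,1),(-1,-1)]
    for (x0,y0),(x1,y1) in zip(q,q[1:]):
        for t in np.linspace(0,1,n):
            x=offx+(x0+(x1-x0)*t)*lx/2;y=(y0+(y1-y0)*t)*ly/2
            P.append((topix(g,[o[0]+c*x-s*y,o[1]+s*x+c*y,z],True)+.5)*S-.5)
    cv2.polylines(im,[np.round(P).astype(np.int32)],True,col,1)
    return np.array(P)
m=poly((.5726,.0555),6.73,.16,.10,0,(0,255,255))
poly((.5726,.0555),6.73,.17,.11,0,(0,255,255))
o=np.array([.5997,.0613])-.025*np.array([np.cos(.1205),np.sin(.1205)])
poly(o,6.9,.15,.09,.012,(0,0,255))
poly(o,6.9,.04,.016,.055,(255,0,255),-.05)
poly(o,6.9,.014,.042,.022,(255,255,0),.025)
lo=np.maximum((m.min(0)-40).astype(int),0);hi=(m.max(0)+40).astype(int)
c=im[lo[1]:hi[1],lo[0]:hi[0]];print(c.shape);k=min(1,800/c.shape[1],600/c.shape[0])
cv2.imwrite('pics/ov.png',cv2.resize(c,None,fx=k,fy=k,interpolation=cv2.INTER_AREA))
E
```

```text
(526, 368, 3)
```

View pics/ov.png

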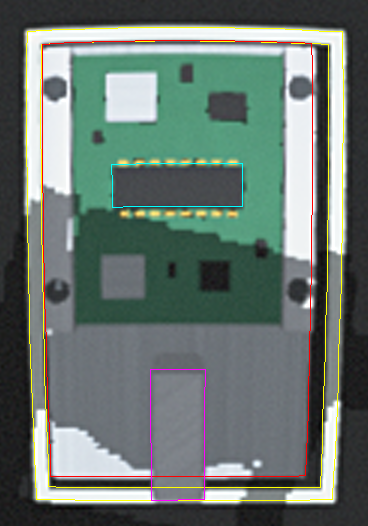

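Request:
move_arm([
  [0, [0, 0, 0.15], [0, 0, 0]],
  [0, [0, 0, 0.3], [0, 0, 0]],
  [0, [0, 0, 0.45], [0, 0, 0]],
  [0, [0, 0, 0.55], [0, 0, 0]],
  [0, [0, 0, 0.595], [0, 0, 0]],
])

```text
time_s: 8.3
tool_pos: [0.5221, 0.0508, 0.0431]
orientation: [[0.993, 0.118, -0.006], [0.118, -0.993, 0.001], [-0.006, -0.001, -1.0]]
wrist_force: [0.0, 0.3, 1.0]
opening: 0.0857
finger_force: 0.0
```

Request:
move_arm([
  [0, [0, 0, 0], [0, 0, 0]],
  [0, [0, 0, 0], [0, 0, 0]],
  [0.5, [0, 0, 0], [0, 0, 0]],
  [1, [0, 0, 0], [0, 0, 0]],
  [1, [0, 0, 0], [0, 0, 0]],
])

```text
time_s: 8.8
tool_pos: [0.5247, 0.0506, 0.0474]
orientation: [[0.993, 0.118, 0.002], [0.118, -0.993, -0.0], [0.002, 0.0, -1.0]]
wrist_force: [-0.5, 1.4, -0.1]
opening: 0.0439
finger_force: 0.0
```

Request:
move_arm([
  [1, [0, 0, 0], [0, 0, 0]],
  [1, [0, 0, 0], [0, 0, 0]],
  [1, [0, 0, 0], [0, 0, 0]],
  [1, [0, 0, 0], [0, 0, 0]],
])

```text
time_s: 9.2
tool_pos: [0.5242, 0.0507, 0.0469]
orientation: [[0.993, 0.118, 0.001], [0.118, -0.993, -0.0], [0.001, 0.0, -1.0]]
wrist_force: [-0.5, 1.5, 6.7]
opening: 0.0148
finger_force: 60.0
```

```bash
python3 - <<'E'
from h import *
plan([.5219,.0478,.0453],6.82)
E
```

```text
t 9.2 pos [0.5242 0.0507 0.0469] yaw 6.79 tilt [ 0.0007 -0.    ] op 0.0148 F [-0.5  1.5  6.7] 59.99624311923981
shift [-0.0106  0.0105  0.0065]
turn [ 0.     -0.0001 -0.0001]
```

Request:
move_arm([
  [1, [-0.006, 0.006, 0], [0, 0, 0]],
  [1, [-0.012, 0.012, 0], [0, 0, 0]],
  [1, [-0.012, 0.012, 0], [0, 0, 0]],
  [1, [-0.012, 0.012, 0], [0, 0, 0]],
])

```text
time_s: 9.6
tool_pos: [0.523, 0.0477, 0.0469]
orientation: [[0.993, 0.117, 0.004], [0.117, -0.993, 0.001], [0.004, -0.0, -1.0]]
wrist_force: [2.7, 5.0, 4.2]
opening: 0.0152
finger_force: 59.8
```

```bash
python3 - <<'E'
from h import *
plan([.5219,.0478,.0469],6.82)
E
```

```text
t 9.6 pos [0.523  0.0477 0.0469] yaw 6.72 tilt [0.0037 0.0005] op 0.0152 F [2.7 5.  4.2] 59.80685770511627
shift [-0.0044 -0.0008  0.    ]
turn [-0.     -0.0006 -0.0003]
```

Request:
move_arm([
  [1, [-0.007, 0, 0], [0, 0, 0]],
  [1, [-0.007, 0, 0], [0, 0, 0]],
  [1, [-0.007, 0, 0], [0, 0, 0]],
  [0, [-0.007, 0, 0], [0, 0, 0]],
  [0, [-0.007, 0, 0], [0, 0, 0]],
])

```text
time_s: 10.1
tool_pos: [0.5189, 0.047, 0.046]
orientation: [[0.993, 0.118, -0.002], [0.118, -0.993, -0.0], [-0.002, -0.0, -1.0]]
wrist_force: [-0.1, 0.2, -0.5]
opening: 0.0433
finger_force: 0.0
```

Request:
move_arm([
  [0, [0, 0, 0], [0, 0, 0]],
  [0, [0, 0, -0.1], [0, 0, 0]],
  [0, [0, 0, -0.25], [0, 0, 0]],
  [0, [0, 0, -0.4], [0, 0, 0]],
  [0, [0, 0, -0.6], [0, 0, 0]],
])

```text
time_s: 10.6
tool_pos: [0.5178, 0.047, 0.1961]
orientation: [[0.993, 0.118, -0.005], [0.118, -0.993, 0.0], [-0.005, -0.001, -1.0]]
wrist_force: [0.8, -0.1, -0.1]
opening: 0.0855
finger_force: 0.0
```

Request:
move_arm([
  [0, [0, 0, 0], [0, 0, 0]],
  [0, [0, 0, 0], [0, 0, 0]],
  [0, [0, 0, 0], [0, 0, 0]],
])

```text
time_s: 10.9
tool_pos: [0.5184, 0.0471, 0.1952]
orientation: [[0.993, 0.118, -0.003], [0.118, -0.993, 0.0], [-0.003, -0.001, -1.0]]
wrist_force: [-0.0, -0.6, -0.4]
opening: 0.0854
finger_force: 0.0
```

```bash
python3 meas.py; mv pics/m.png pics/m3.png; python3 - <<'E'
from h import *
for n in('top','side'):
    g=grab(n)
    for th in (.485,):
        w=warp(g,.5,-.345,.1,0.0); cv2.imwrite(f'pics/l{n}.png',w[...,::-1])
    for nm in('lamp','pad'):
        print(n,nm,[(np.round(d['extent'],1).tolist(),round(d['confidence'],2)) for d in robot.spot_in(n,nm)[:2]])
cv2.imwrite('pics/l.png',np.hstack([cv2.imread('pics/ltop.png'),cv2.imread('pics/lside.png')]))
E
```

```text
t 10.9 pos [0.5184 0.0471 0.1952] yaw 6.76 tilt [-0.0029  0.0003] op 0.0854 F [-0.  -0.6 -0.4] 0.0
shift [ 0.0292 -0.0052  0.5997]
turn [-0.0001  0.0004 -0.0002]
top outline (array([0.616 , 0.0606], dtype=float32), np.float32(-83.39), array([0.0882, 0.1127], dtype=float32))
top green (array([0.6104, 0.0395], dtype=float32), np.float32(9.78), array([0.0291, 0.0697], dtype=float32))
side outline (array([0.6241, 0.0554], dtype=float32), np.float32(-83.13), array([0.0769, 0.1213], dtype=float32))
side green (array([0.6014, 0.0542], dtype=float32), np.float32(7.51), array([0.0645, 0.0902], dtype=float32))
wrist outline (array([0.5724, 0.0554], dtype=float32), np.float32(6.71), array([0.1124, 0.1731], dtype=float32))
wrist green (array([0.5976, 0.0571], dtype=float32), np.float32(6.95), array([0.0689, 0.0903], dtype=float32))
chip goal [0.5995231  0.05816876]
top lamp [([324.5, 210.9, 17.2, 18.2], 0.77), ([206.1, 183.4, 18.1, 48.4], 0.35)]
top pad [([319.1, 208.9, 21.6, 36.7], 0.75)]
side lamp [([291.4, 158.8, 22.1, 38.7], 0.71)]
side pad [([290.7, 175.7, 28.8, 13.5], 0.51)]
```

View pics/l.png

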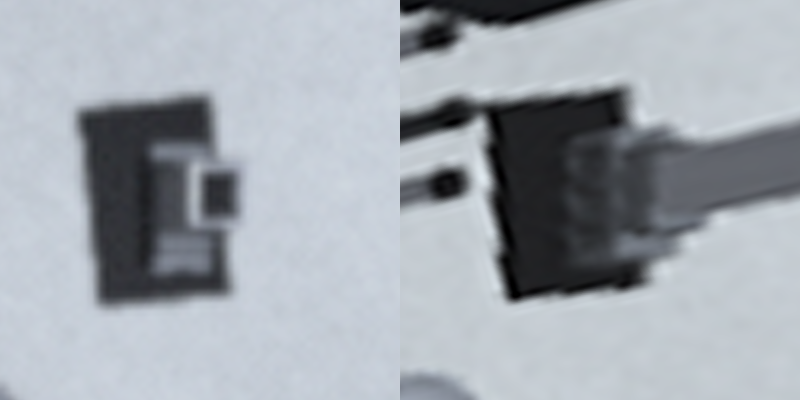

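Request:
move_arm([
  [0, [-0.02, 0.15, -0.1], [0, 0, 0]],
  [0, [-0.05, 0.32, -0.18], [0, 0, 0]],
  [0, [-0.08, 0.5, -0.24], [0, 0, 0]],
  [0, [-0.11, 0.69, -0.3], [0, 0, 0]],
  [0, [-0.144, 0.87, -0.3], [0, 0, 0]],
])

```text
time_s: 11.85
tool_pos: [0.5106, -0.1757, 0.2737]
orientation: [[0.993, 0.118, 0.005], [0.118, -0.993, -0.003], [0.004, 0.003, -1.0]]
wrist_force: [1.5, -0.1, -0.4]
opening: 0.0854
finger_force: 0.0
```

Request:
move_arm([
  [0, [-0.04, 0.18, 0], [0, 0, 0]],
  [0, [-0.08, 0.36, 0], [0, 0, 0]],
  [0, [-0.11, 0.52, 0], [0, 0, 0]],
  [0, [-0.134, 0.62, 0], [0, 0, 0]],
  [0, [-0.134, 0.62, 0], [0, 0, 0]],
])

```text
time_s: 12.35
tool_pos: [0.4942, -0.3351, 0.2711]
orientation: [[0.994, 0.114, 0.001], [0.114, -0.994, -0.002], [0.001, 0.002, -1.0]]
wrist_force: [-0.0, 0.6, 0.9]
opening: 0.0852
finger_force: 0.0
```

Request:
move_arm([
  [0, [0, 0, 0], [0, 0, 0]],
  [0, [0, 0, 0], [0, 0, 0]],
])

```text
time_s: 12.55
tool_pos: [0.4944, -0.3296, 0.2711]
orientation: [[0.993, 0.119, -0.001], [0.119, -0.993, 0.001], [-0.001, -0.001, -1.0]]
wrist_force: [-0.4, 1.2, -0.4]
opening: 0.0853
finger_force: 0.0
```

```bash
python3 - <<'E'
from h import *
plan()
g=grab('wrist','w3.png')
A=warp(g,.49,-.33,.1,.128,fish=True);B=warp(g,.49,-.33,.1,.032,fish=True)
print(rect((warp(g,.49,-.33,.1,.008,fish=True).max(2)<60),.49,-.33,.1))
cv2.imwrite('pics/l2.png',np.hstack([A,B])[...,::-1])
E
```

```text
t 12.55 pos [ 0.4944 -0.3296  0.2711] yaw 6.82 tilt [-0.0007  0.0014] op 0.0853 F [-0.4  1.2 -0.4] 0.0
(array([ 0.4988, -0.3223], dtype=float32), np.float32(6.34), array([0.0659, 0.0998], dtype=float32))
```

View pics/l2.png

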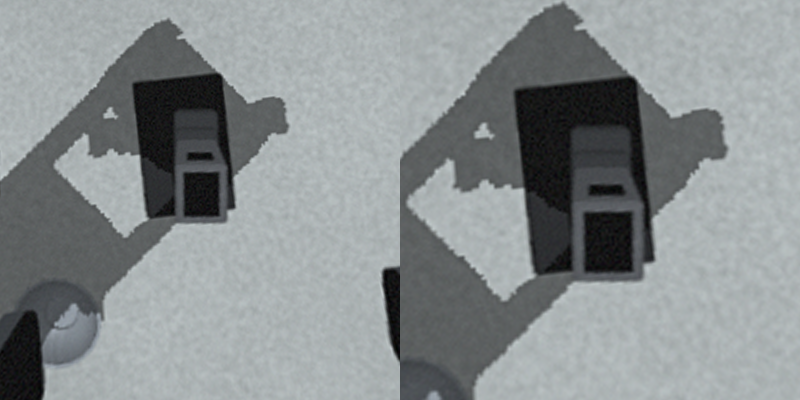

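```bash
python3 - <<'E'
from h import *
g=grab('wrist')
w=warp(g,.495,-.331,.03,.128,.0002,fish=True)
gr=cv2.GaussianBlur(w.max(2),(5,5),0)
for th in(50,60,70):
    m=(gr<th).astype(np.uint8);n,l,st,c=cv2.connectedComponentsWithStats(m);k=l[150,150];print(th,gr[150,150],rect(l==k,.495,-.331,.03,.0002))
cv2.imwrite('pics/l3.png',cv2.resize(w[...,::-1],(500,500)))
E
```

```text
50 23 (array([ 0.4929, -0.3307], dtype=float32), np.float32(0.0), array([0.0174, 0.0218], dtype=float32))
60 23 (array([ 0.4929, -0.3307], dtype=float32), np.float32(0.0), array([0.0178, 0.0222], dtype=float32))
70 23 (array([ 0.4929, -0.3307], dtype=float32), np.float32(0.0), array([0.0182, 0.0226], dtype=float32))
```

View pics/l3.png

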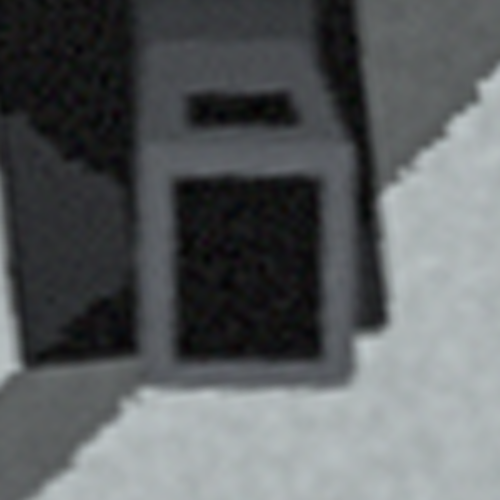

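Request:
move_arm([
  [0, [-0.005, 0.004, 0.12], [0, 0, 0.008]],
  [0, [-0.005, 0.004, 0.28], [0, 0, 0.0156]],
  [0, [-0.005, 0.004, 0.44], [0, 0, 0.0156]],
  [0, [-0.005, 0.004, 0.58], [0, 0, 0.0156]],
  [0, [-0.005, 0.004, 0.66], [0, 0, 0.0156]],
])

```text
time_s: 13.15
tool_pos: [0.4926, -0.3298, 0.1037]
orientation: [[1.0, 0.022, -0.003], [0.022, -1.0, 0.003], [-0.003, -0.003, -1.0]]
wrist_force: [-0.3, 0.4, 0.1]
opening: 0.0855
finger_force: 0.0
```

Request:
move_arm([
  [0, [0, 0, 0], [0, 0, 0]],
  [0, [0, 0, 0], [0, 0, 0]],
  [0, [0, 0, 0], [0, 0, 0]],
])

```text
time_s: 13.45
tool_pos: [0.4946, -0.3326, 0.108]
orientation: [[1.0, 0.021, 0.002], [0.021, -1.0, -0.002], [0.002, 0.002, -1.0]]
wrist_force: [-0.2, -0.4, 0.7]
opening: 0.0855
finger_force: 0.0
```

```bash
python3 - <<'E'
from h import *
plan([.4933,-.3307,.106],1.2)
E
```

```text
t 13.45 pos [ 0.4946 -0.3326  0.108 ] yaw 1.2 tilt [ 0.0023 -0.0023] op 0.0855 F [-0.2 -0.4  0.7] 0.0
shift [-0.0049 -0.0076  0.0079]
turn [ 0.0004 -0.0004 -0.    ]
```

Request:
move_arm([
  [0, [0, 0, 0], [0, 0, 0]],
  [0.5, [0, 0, 0], [0, 0, 0]],
  [1, [0, 0, 0], [0, 0, 0]],
  [1, [0, 0, 0], [0, 0, 0]],
  [1, [0, 0, 0], [0, 0, 0]],
])

```text
time_s: 13.95
tool_pos: [0.4934, -0.3322, 0.1065]
orientation: [[1.0, 0.02, 0.0], [0.02, -1.0, -0.0], [0.0, 0.0, -1.0]]
wrist_force: [-0.3, -0.3, -0.8]
opening: 0.0281
finger_force: 0.0
```

Request:
move_arm([
  [1, [0, 0, 0], [0, 0, 0]],
  [1, [0, 0, 0], [0, 0, 0]],
  [1, [0, 0, 0], [0, 0, 0]],
  [1, [0, 0, 0], [0, 0, 0]],
])

```text
time_s: 14.35
tool_pos: [0.4935, -0.3321, 0.1065]
orientation: [[1.0, 0.02, 0.0], [0.02, -1.0, 0.0], [0.0, -0.0, -1.0]]
wrist_force: [-0.4, 0.7, 4.3]
opening: 0.0255
finger_force: 59.0
```

```bash
python3 - <<'E'
from h import *
plan()
E
```

```text
t 14.35 pos [ 0.4935 -0.3321  0.1065] yaw 1.15 tilt [0.0001 0.0001] op 0.0255 F [-0.4  0.7  4.3] 59.01979386806488
```

Request:
move_arm([
  [1, [0, 0, -0.03], [0, 0, 0]],
  [1, [0, 0, -0.15], [0, 0, 0]],
  [1, [0, 0, -0.3], [0, 0, 0]],
  [1, [0, 0, -0.45], [0, 0, 0]],
  [1, [0, 0, -0.6], [0, 0, 0]],
])

```text
time_s: 14.85
tool_pos: [0.493, -0.332, 0.2574]
orientation: [[1.0, 0.02, -0.001], [0.02, -1.0, 0.0], [-0.001, -0.001, -1.0]]
wrist_force: [0.2, -0.2, -1.0]
opening: 0.0253
finger_force: 58.9
```

Request:
move_arm([
  [1, [0, 0, -0.06], [0, 0, 0]],
  [1, [0, 0, -0.06], [0, 0, 0]],
  [1, [0, 0, -0.06], [0, 0, 0]],
])

```text
time_s: 15.15
tool_pos: [0.4929, -0.3318, 0.2706]
orientation: [[1.0, 0.02, -0.001], [0.02, -1.0, 0.001], [-0.001, -0.001, -1.0]]
wrist_force: [0.9, -0.4, -2.4]
opening: 0.0253
finger_force: 59.0
```

```bash
python3 - <<'E'
from h import *
plan([.53,-.15,.27],6.9)
E
```

```text
t 15.15 pos [ 0.4929 -0.3318  0.2706] yaw 1.15 tilt [-0.001   0.0008] op 0.0253 F [ 0.9 -0.4 -2.4] 59.02779400348663
shift [ 0.163  -0.724   0.0029]
turn [-0.0001  0.0002 -0.016 ]
```

Request:
move_arm([
  [1, [0.03, -0.09, 0], [0, 0, 0]],
  [1, [0.06, -0.2, 0], [0, 0, 0]],
  [1, [0.09, -0.31, 0], [0, 0, 0]],
  [1, [0.12, -0.42, 0], [0, 0, 0]],
  [1, [0.15, -0.515, 0], [0, 0, 0]],
])

```text
time_s: 15.65
tool_pos: [0.5272, -0.2007, 0.2688]
orientation: [[1.0, 0.02, -0.005], [0.02, -1.0, 0.003], [-0.005, -0.003, -1.0]]
wrist_force: [-1.2, -0.5, -1.5]
opening: 0.0256
finger_force: 59.0
```

Request:
move_arm([
  [1, [0.03, -0.1, 0], [0, 0, 0]],
  [1, [0.06, -0.2, 0], [0, 0, 0]],
  [1, [0.09, -0.31, 0], [0, 0, 0]],
  [1, [0.12, -0.42, 0], [0, 0, 0]],
  [1, [0.15, -0.515, 0], [0, 0, 0]],
])

```text
time_s: 16.15
tool_pos: [0.562, -0.0714, 0.2688]
orientation: [[1.0, 0.02, -0.005], [0.02, -1.0, 0.002], [-0.005, -0.002, -1.0]]
wrist_force: [0.4, 0.4, -1.5]
opening: 0.0253
finger_force: 59.0
```

Request:
move_arm([
  [1, [0.03, -0.1, 0], [0, 0, -0.02]],
  [1, [0.06, -0.2, 0], [0, 0, -0.04]],
  [1, [0.09, -0.31, 0], [0, 0, -0.06]],
  [1, [0.12, -0.42, 0], [0, 0, -0.08]],
  [1, [0.15, -0.515, 0], [0, 0, -0.1]],
])

```text
time_s: 16.65
tool_pos: [0.5969, 0.0577, 0.2686]
orientation: [[0.794, 0.608, -0.005], [0.608, -0.794, 0.001], [-0.004, -0.004, -1.0]]
wrist_force: [0.2, -1.0, -2.0]
opening: 0.0253
finger_force: 59.2
```

Request:
move_arm([
  [1, [0, 0, 0], [0, 0, -0.02]],
  [1, [0, 0, 0], [0, 0, -0.04]],
  [1, [0, 0, 0], [0, 0, -0.06]],
  [1, [0, 0, 0], [0, 0, -0.08]],
  [1, [0, 0, 0], [0, 0, -0.1]],
])

```text
time_s: 17.15
tool_pos: [0.5968, 0.0564, 0.2685]
orientation: [[0.285, 0.959, -0.005], [0.959, -0.285, 0.0], [-0.001, -0.005, -1.0]]
wrist_force: [0.1, 0.5, -1.1]
opening: 0.0253
finger_force: 59.3
```

Request:
move_arm([
  [1, [0, 0, 0], [0, 0, -0.02]],
  [1, [0, 0, 0], [0, 0, -0.04]],
  [1, [0, 0, 0], [0, 0, -0.06]],
  [1, [0, 0, 0], [0, 0, -0.066]],
  [1, [0, 0, 0], [0, 0, -0.066]],
])

```text
time_s: 17.65
tool_pos: [0.5969, 0.0563, 0.2688]
orientation: [[-0.12, 0.993, -0.005], [0.993, 0.12, 0.0], [0.001, -0.005, -1.0]]
wrist_force: [-0.2, -0.3, -2.1]
opening: 0.0255
finger_force: 59.2
```

```bash
python3 - <<'E'
from h import *
plan([.598,.057,.20],96.95)
print(robot.observe()['joint_positions'])
E
```

```text
t 17.65 pos [0.5969 0.0563 0.2688] yaw 96.9 tilt [-0.005   0.0004] op 0.0255 F [-0.2 -0.3 -2.1] 59.23540949821472
shift [0.0021 0.0061 0.2751]
turn [-0.0008 -0.0002 -0.0001]
[-9.21815880e-02  4.81042005e-01  1.48146555e+00 -1.10465872e-04
  1.18409259e+00 -2.12556164e-01]
```

Request:
move_arm([
  [1, [0, 0, 0.06], [-0.0008, 0, 0]],
  [1, [0, 0.004, 0.15], [-0.0008, 0, 0]],
  [1, [0.002, 0.006, 0.24], [-0.0008, 0, 0]],
  [1, [0.002, 0.006, 0.275], [-0.0008, 0, 0]],
  [1, [0.002, 0.006, 0.275], [-0.0008, 0, 0]],
])

```text
time_s: 18.15
tool_pos: [0.5981, 0.057, 0.2002]
orientation: [[-0.12, 0.993, -0.0], [0.993, 0.12, 0.001], [0.001, -0.0, -1.0]]
wrist_force: [-0.3, 0.2, -0.7]
opening: 0.0254
finger_force: 59.1
```

```bash
python3 - <<'E'
from h import *
plan([.598,.057,.20],96.95)
g=grab('wrist','w5.png');s=grab('side','s5.png')
a=s['frame'][180:330,140:300];a=cv2.resize(a,None,fx=2.6,fy=2.6,interpolation=cv2.INTER_CUBIC)
b=cv2.resize(g['frame'],None,fx=.75,fy=.75)
o=np.zeros((max(a.shape[0],b.shape[0]),a.shape[1]+b.shape[1],3),np.uint8);o[:a.shape[0],:a.shape[1]]=a;o[:b.shape[0],a.shape[1]:]=b
print(o.shape);cv2.imwrite('pics/c5.png',o[...,::-1])
E
```

```text
t 18.15 pos [0.5981 0.057  0.2002] yaw 96.88 tilt [-0.0004  0.0011] op 0.0254 F [-0.3  0.2 -0.7] 59.124024510383606
shift [ 0.     -0.0003  0.0007]
turn [-0.0001 -0.0002 -0.0002]
(390, 800, 3)
```

View pics/c5.png

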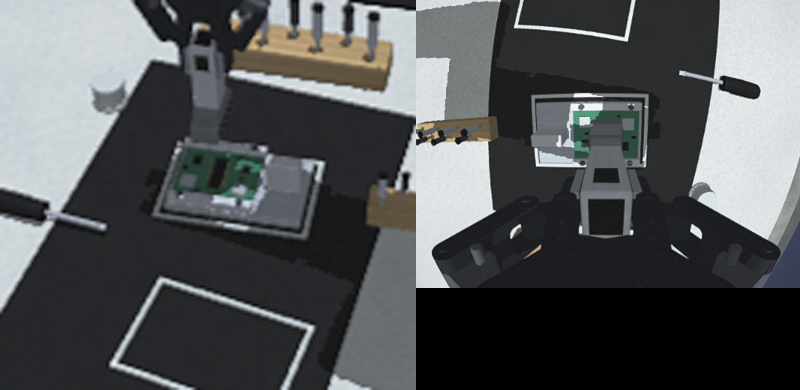

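```bash
python3 - <<'E'
from h import *
s=robot.observe();plan()
def edges(n,o,yaw=6.73):
    g=grab(n);f=n=='wrist';a=np.radians(yaw);c,q=np.cos(a),np.sin(a)
    im=g['frame'].max(2).astype(np.float32)
    def samp(x,y):
        p=topix(g,[o[0]+c*x-q*y,o[1]+q*x+c*y,0],f);return cv2.getRectSubPix(im,(1,1),(float(p[0]),float(p[1])))[0,0]
    d=np.arange(-.010,.0101,.00025)
    for name,h,ax,sg in(('+x',.085,0,1),('-x',.085,0,-1),('+y',.055,1,1),('-y',.055,1,-1)):
        r=[]
        for t in np.linspace(-.8,.8,33):
            L=t*(.055 if ax==0 else .085)
            v=np.array([samp(sg*(h+e),L) if ax==0 else samp(L,sg*(h+e)) for e in d])
            # falling edge going outwards, outermost
            gd=-np.gradient(cv2.GaussianBlur(v[:,None],(1,9),0)[:,0]);k=np.argmax(gd)
            if gd[k]>3: r.append((L,d[k]))
        r=np.array(r)
        if len(r)>4: print(n,name,len(r),'median mm',round(np.median(r[:,1])*1e3,2),'iqr',np.round(np.percentile(r[:,1]*1e3,[25,75]),2))
edges('wrist',(.5724,.0554));edges('side',(.5761,.0539))
E
```

```text
t 18.25 pos [0.5999 0.0569 0.2027] yaw 96.89 tilt [0.0052 0.0006] op 0.0254 F [ 0.9  0.1 -1.4] 59.121267199516296
wrist +x 33 median mm 0.75 iqr [0.5  0.75]
wrist -x 33 median mm 1.25 iqr [1.  1.5]
wrist +y 33 median mm 0.0 iqr [-0.25  0.  ]
wrist -y 27 median mm 1.75 iqr [1.75 4.13]
side +x 33 median mm 1.0 iqr [0.75 1.25]
side -x 33 median mm 1.75 iqr [1.   2.25]
side +y 31 median mm 1.0 iqr [0.5  1.75]
side -y 17 median mm 1.75 iqr [1.25 8.25]
```

Request:
move_arm([
  [1, [0, 0, 0.03], [0, 0, 0]],
  [1, [0, 0, 0.07], [0, 0, 0]],
  [1, [0, 0, 0.11], [0, 0, 0]],
  [1, [0, 0, 0.14], [0, 0, 0]],
  [1, [0, 0, 0.16], [0, 0, 0]],
])

```text
time_s: 18.85
tool_pos: [0.5992, 0.057, 0.1612]
orientation: [[-0.12, 0.993, 0.003], [0.993, 0.12, 0.001], [0.0, 0.003, -1.0]]
wrist_force: [0.2, 0.5, -1.9]
opening: 0.0252
finger_force: 59.1
```

Request:
move_arm([
  [1, [0, 0, 0.015], [0, 0, 0]],
  [1, [0, 0, 0.03], [0, 0, 0]],
  [1, [0, 0, 0.045], [0, 0, 0]],
  [1, [0, 0, 0.05], [0, 0, 0]],
  [1, [0, 0, 0.05], [0, 0, 0]],
])

```text
time_s: 19.35
tool_pos: [0.5998, 0.057, 0.1499]
orientation: [[-0.12, 0.993, 0.005], [0.993, 0.12, 0.001], [0.0, 0.005, -1.0]]
wrist_force: [0.1, -0.7, -1.7]
opening: 0.025
finger_force: 59.1
```

Request:
move_arm([
  [1, [0, 0, 0], [0, 0, 0]],
  [1, [0, 0, 0], [0, 0, 0]],
  [1, [0, 0, 0], [0, 0, 0]],
])

```text
time_s: 19.65
tool_pos: [0.6, 0.057, 0.1503]
orientation: [[-0.12, 0.993, 0.005], [0.993, 0.12, 0.001], [-0.0, 0.005, -1.0]]
wrist_force: [0.1, 0.8, -1.1]
opening: 0.0256
finger_force: 59.1
```

```bash
python3 - <<'E'
from h import *
plan([.598,.0566,.1305],96.95)
E
```

```text
t 19.65 pos [0.6    0.057  0.1503] yaw 96.91 tilt [0.0054 0.0006] op 0.0256 F [ 0.1  0.8 -1.1] 59.12294089794159
shift [-0.0004 -0.0084  0.0791]
turn [ 0.0009  0.     -0.0001]
```

Request:
move_arm([
  [1, [0, -0.004, 0.015], [0.0009, 0, 0]],
  [1, [0, -0.008, 0.03], [0.0009, 0, 0]],
  [1, [0, -0.008, 0.045], [0.0009, 0, 0]],
  [1, [0, -0.008, 0.05], [0.0009, 0, 0]],
  [1, [0, -0.008, 0.05], [0.0009, 0, 0]],
])

```text
time_s: 20.15
tool_pos: [0.5977, 0.0568, 0.1371]
orientation: [[-0.12, 0.993, -0.001], [0.993, 0.12, 0.0], [0.0, -0.001, -1.0]]
wrist_force: [0.4, -0.1, -2.1]
opening: 0.0256
finger_force: 59.1
```

Request:
move_arm([
  [1, [0, 0, 0], [0, 0, 0]],
  [1, [0, 0, 0], [0, 0, 0]],
])

```text
time_s: 20.35
tool_pos: [0.5981, 0.0567, 0.1377]
orientation: [[-0.12, 0.993, -0.0], [0.993, 0.12, -0.0], [-0.0, -0.0, -1.0]]
wrist_force: [-0.1, 0.1, -2.1]
opening: 0.0251
finger_force: 59.1
```

```bash
python3 - <<'E'
from h import *
plan([.598,.0566,.1305],96.95)
g=grab('side')
# check: lamp underside height seen from the side: model outlines of head bottom/top vs image
im=g['frame'].astype(int)
s=robot.observe();t=s['tool_pos']
a=np.radians(96.9);ex=np.array([np.cos(a),np.sin(a),0]);ey=np.array([-np.sin(a),np.cos(a),0])
# +x end face of head (towards camera, +y world): vertical brightness profile below its middle
for off in (-.01,0,.01):
    w0=np.array([t[0],t[1],t[2]-.0985])+ex*.032+ey*off
    r=[]
    for dz in np.arange(.028,-.031,-.002):
        p=topix(g,w0+[0,0,dz]);v=cv2.getRectSubPix(g['frame'],(1,1),(float(p[0]),float(p[1])))[0,0];r.append((int(round(dz*1e3)),v.tolist()))
    if off==0: print(r)
    else: print([sum(x[1])//3 for x in r])
E
```

```text
t 20.35 pos [0.5981 0.0567 0.1377] yaw 96.92 tilt [-0.0003 -0.0001] op 0.0251 F [-0.1  0.1 -2.1] 59.12427484989166
shift [-0.0004 -0.0004  0.0287]
turn [-0.      0.     -0.0001]
[71, 73, 73, 73, 72, 71, 70, 70, 70, 70, 71, 72, 70, 62, 56, 54, 52, 52, 52, 51, 50, 60, 75, 88, 99, 107, 108, 108, 110, 112]
[(28, [66, 68, 74]), (26, [68, 70, 76]), (24, [71, 74, 79]), (22, [70, 74, 79]), (20, [69, 72, 77]), (18, [68, 71, 76]), (16, [68, 71, 76]), (14, [67, 70, 75]), (12, [67, 70, 75]), (10, [67, 70, 75]), (8, [67, 70, 75]), (6, [66, 69, 74]), (4, [62, 64, 68]), (2, [56, 58, 62]), (0, [45, 45, 48]), (-2, [35, 34, 36]), (-4, [34, 41, 39]), (-6, [33, 48, 42]), (-8, [36, 55, 48]), (-10, [38, 62, 53]), (-12, [38, 63, 53]), (-14, [36, 62, 51]), (-16, [52, 72, 66]), (-18, [81, 91, 93]), (-20, [99, 103, 110]), (-22, [102, 105, 113]), (-24, [104, 107, 115]), (-26, [106, 109, 117]), (-28, [107, 110, 118]), (-30, [106, 110, 118])]
[80, 94, 93, 86, 80, 75, 73, 73, 73, 72, 72, 73, 71, 61, 52, 48, 46, 49, 52, 50, 47, 73, 113, 150, 184, 209, 215, 216, 183, 151]
```

Request:
move_arm([
  [1, [0, 0, 0.008], [0, 0, 0]],
  [1, [0, 0, 0.016], [0, 0, 0]],
  [1, [0, 0, 0.024], [0, 0, 0]],
  [1, [0, 0, 0.028], [0, 0, 0]],
  [1, [0, 0, 0.028], [0, 0, 0]],
])

```text
time_s: 20.9
tool_pos: [0.5978, 0.0567, 0.1303]
orientation: [[-0.12, 0.993, -0.001], [0.993, 0.12, -0.0], [0.0, -0.001, -1.0]]
wrist_force: [-0.5, 0.3, -1.8]
opening: 0.0253
finger_force: 59.1
```

Request:
move_arm([
  [1, [0, 0, 0], [0, 0, 0]],
  [1, [0, 0, 0], [0, 0, 0]],
  [1, [0, 0, 0], [0, 0, 0]],
])

```text
time_s: 21.2
tool_pos: [0.598, 0.0567, 0.1306]
orientation: [[-0.12, 0.993, -0.0], [0.993, 0.12, -0.0], [-0.0, -0.0, -1.0]]
wrist_force: [-0.9, -0.1, -1.1]
opening: 0.0253
finger_force: 59.1
```

```bash
python3 - <<'E'
from h import *
plan([.598,.0566,.1305],96.95)
t=robot.observe()['tool_pos'];g=grab('wrist')
w=warp(g,t[0],t[1],.03,t[2]+.0215,.0002,fish=True);gr=cv2.GaussianBlur(w.max(2),(5,5),0)
n,l,st,c=cv2.connectedComponentsWithStats((gr<60).astype(np.uint8));print(gr[150,150],rect(l==l[150,150],t[0],t[1],.03,.0002))
# holder still in place: side-camera green
g=grab('side');w2=warp(g,.575,.055,.11,.018).astype(int)
print('green',rect(cv2.morphologyEx(((w2[...,1]-w2[...,0])>25).astype(np.uint8),cv2.MORPH_CLOSE,np.ones((31,31))),.575,.055,.11))
E
```

```text
t 21.2 pos [0.598  0.0567 0.1306] yaw 96.92 tilt [-0.0004 -0.0001] op 0.0253 F [-0.9 -0.1 -1.1] 59.12389039993286
shift [-0.0006 -0.      0.0006]
turn [-0.0001  0.     -0.0001]
29 (array([0.597 , 0.0571]), np.float64(-83.4), array([0.0181, 0.0225]))
green (array([0.5836, 0.0543], dtype=float32), np.float32(-85.1), array([0.0576, 0.0607], dtype=float32))
```

```bash
python3 -c "
from station import robot
print(robot.close_job())"
```

```text
the job is handed in; nothing more can be done
None
```

I slid the holder into the disc outline (about 1 mm off centre by the wrist camera) and released it, and the lamp is held upright over the chip with its window about 10 mm above it; the job was handed in at about 21 s of the 64 s limit, with no verdict shown.

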